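Sort the lab callipers by their pivots

TASK

Two open callipers with black pivot knobs lie on the bench, and one of them has a seized pivot. Squeeze the arms of each together to find out which, then lay the seized one flat in the red repair tray, and the free one, squeezed fully shut, flat in the blue stock tray.

Things in the scene. Friction and masses are not known exactly. Their poses are not given: they have to be found in the camera images.
- calliper_1: calliper: two bowed aluminium arms on a pivot with a black knob, lying flat, 180 g. This entry is the pivot and the arm on its +y side. Origin on the pivot axis at the underside, z up, x towards the tips, 128 mm away. Arms 8 mm thick, 18 mm high; hub radius 13, knob top 31 mm high. Squeeze and carry it from above across both arms, 65 mm from the pivot: there 62 mm wide fully open, 38 mm shut
- leg_1: the other arm of calliper_1, on its -y side; origin on the pivot axis at the underside, x towards its tip. Its yaw relative to calliper_1 is minus the opening angle: 0 shut against the stop, 0.36 rad fully open; starts open by 0.28 to 0.36. The line midway between the arms lies at the calliper's yaw minus half the opening angle
- calliper_2: the other calliper, same in looks, size and frame as calliper_1. One of the two, not known which, is seized: it does not give even to a hard squeeze. The free one shuts under about 2 N at the squeezing place, up to its stop, and stays as left
- leg_2: the other arm of calliper_2, on its -y side, frame and angles as for leg_1
- repair_tray: red open tray, fixed to the table, outside 210 x 160 x 22 mm (long side along its x), walls and floor 5 mm thick; origin at the centre of its underside, z up
- stock_tray: blue open tray, fixed to the table, outside 210 x 160 x 22 mm (long side along its x), walls and floor 5 mm thick; origin at the centre of its underside, z up
There are look-alikes about, which are no part of the job. What is shaped like the calliper_2 but green or orange is not meant.

How it is judged:
On the way:
1. the calliper that will not shut is squeezed and stays open (((contact force between the fingers and leg_1 above 4 N and angle between the x axis of leg_1 and the x axis of calliper_1, either way round above 0.2 rad) or (contact force between the fingers and leg_2 above 4 N and angle between the x axis of leg_2 and the x axis of calliper_2, either way round above 0.2 rad))), for 0.4 s.
At the end, for the whole second after the job is handed in: The seized calliper, still open (over 0.2 rad), lies flat (within 4.5 degrees) on the floor of the red tray and the other, shut to within 0.1 rad (6 degrees), flat on the floor of the blue tray, both at rest and released (((x of calliper_1 in the frame of repair_tray between -0.105 and 0.105 m and y of calliper_1 in the frame of repair_tray between -0.08 and 0.08 m and z of calliper_1 in the frame of repair_tray below 0.012 m and angle between each of calliper_1, calliper_2's own z axis and vertical below 0.08 rad and linear speed of each of calliper_1, calliper_2 below 0.02 m/s and angle between the x axis of leg_1 and the x axis of calliper_1, either way round above 0.2 rad and x of calliper_2 in the frame of stock_tray between -0.105 and 0.105 m and y of calliper_2 in the frame of stock_tray between -0.08 and 0.08 m and z of calliper_2 in the frame of stock_tray below 0.012 m and angle between the x axis of leg_2 and the x axis of calliper_2, either way round below 0.1 rad) or (x of calliper_2 in the frame of repair_tray between -0.105 and 0.105 m and y of calliper_2 in the frame of repair_tray between -0.08 and 0.08 m and z of calliper_2 in the frame of repair_tray below 0.012 m and angle between each of calliper_2, calliper_1's own z axis and vertical below 0.08 rad and linear speed of each of calliper_2, calliper_1 below 0.02 m/s and angle between the x axis of leg_2 and the x axis of calliper_2, either way round above 0.2 rad and x of calliper_1 in the frame of stock_tray between -0.105 and 0.105 m and y of calliper_1 in the frame of stock_tray between -0.08 and 0.08 m and z of calliper_1 in the frame of stock_tray below 0.012 m and angle between the x axis of leg_1 and the x axis of calliper_1, either way round below 0.1 rad))); the robot touches nothing.
It also fails if it takes over 48 s, if anything falls off the work surface, if the arm or the gripper's body presses on something with over 40 N, if the wrist force passes 120 N, or if a joint passes its speed limit or range.

ROBOT

A 6-joint arm with a two-finger parallel gripper is mounted at the origin on the work surface. World frame = base frame: x ahead of the robot, y to its left, z up, the work surface at z = 0. Lengths are in m, angles in rad, forces in N, time in s.
With the tool pointing down it reaches from about 0.3 to 0.825 m from the base axis. Payload 5.4 kg.
Tool frame: the origin (TCP) lies at the very end of the fingers, on their centre line; the grasp point (between the pads) lies 19 mm behind it; z points along the fingers, y is the direction in which the jaws open and shut (so a half turn about z gives the same grasp; the last joint's range is limited). The gripper opens to 92 mm and grips with 3 to 60 N. Pads are 20 mm wide; open, the fingers measure 128 mm over their backs; the gripper's body (75 mm by 189 mm) begins 69 mm behind the grasp point.
Start: joints at [-1.438, 0.158, 1.597, -0, 1.386, -0.21], TCP at [0.193, -0.542, 0.215] pointing down, gripper open.
Joint ranges: [-2.91, 2.91], [-0.94, 2.29], [0.18, 2.7], [-1.29, 4.43], [0.17, 2.64], [-3, 3]. Speed limits (rad/s): [2.57, 2.57, 3.14, 3.14, 3.14, 3.14].

INTERFACE

Orientations are given as a rotation vector (axis times angle).
In Python, from cell import env, grab_frame, job, nets gives the robot as it stands.
- The arm moves only by the tool jog_arm, never from a script. Its argument "increments" is text: rows parted by semicolons, each of 4 numbers parted by spaces: the shift along the tool's x, y, z in mm, then the turn about the tool's z in degrees. In form: dx dy dz spin; .... A call has 1 to 5 rows; each row is the pose to reach, as a shift and turn from the pose commanded when the call began, along the tool's axes at that moment; what a row does not reach only later rows make up. A row lasts 1/12 s, in which the tool goes at most 41.7 mm and 7.16 degrees, less where a joint would pass 70% of its speed; a pose out of reach is approached as far as the arm can. A call with a gripper value outside its range is refused whole. "fingers" is the opening, from 0 (shut) to 1 (fully open), set as the call begins (left out, the last holds). The fingers move at their own pace and stop on an object; "newtons" is the grip in N (left out, the last holds). Time passes only in rows, so rows that repeat a pose let the fingers close. It gives the time, the measured TCP pose, the force and the opening at its end, in the units of the state.
- env.get_obs(): the state, without advancing time (a new reading comes with each control period).
- grab_frame(name): name is "side" or "top"; returns a dict with "frame" (384x512x3 uint8, red, green, blue), "intrinsics" (3x3 intrinsics, pixels), "k1" (the pictures are not rectified: a ray, as slopes to the right and down, at radius r is drawn at 1 + k1 r^2 times it, then the intrinsics apply), "R" (3x3) and "t" (3): a world point X has camera coordinates R X + t. Camera axes: x right, y down, z forward; pixel columns grow to the right and rows downward; lengths in m; the calibration is good to about 2 mm. A picture is of the moment at which its call begins. There is no depth.
- job.close_job(): hands the job in, once; it reports no verdict.
Trained networks look in a picture, given as the dict that the camera call returned (one of the last four; its "shot" number tells which), for a name from the list of things; names that differ only in an ending like _2 or _b are one class to them, and where a whole thing is asked for, a point or a joint stands for the part that bears it (a point fixed in the world has none). Each returns a list of dicts, best first, with "p" (0 to 1); they miss things now and then, are a little off and sometimes report something else, mostly with a low value. They report only what shows in the picture. A call takes as long as a camera call. They do not tell look-alikes from the thing itself.
- nets.masks_of(picture, query): "pixels" (384x512 bool, what is visible of it) and "extent" ([left, top, width, height] in pixels, round what is visible of it).
The state is a dict: "time_s": time; "qpos": joint angles; "qvel": joint speeds; "tau": joint torques, N m; "tool_pos": TCP position; "tcp_rot": TCP orientation; "force": force on the tool from outside, world axes, zero at the start; "ft_torque": the same for the moment, N m; "width": finger opening in m.
Only numpy, scipy, OpenCV 4.12 (cv2) and the standard library are available. Lean on these libraries where they do the work, as an engineer would, in place of code of your own. Each camera call takes 0.05 s, during which the arm holds its last target. There are 200 camera calls.

## Working session

There is one attempt and no reset: what is moved stays moved. The work goes in short steps, Python scripts to look and compute and a tool call to move; the robot and the scene stay as the last step left them, time stands still between calls to the robot, and variables do not carry over. Pictures are saved under pics/ and viewed, about 8 in all and at most 12, crops included, and the job is handed in when it is done.

Besides the shell and the picture viewer there is one more tool, called after "Request:" in YAML: its name, and indented under it one key for each argument. jog_arm: Moves the arm, as the interface text tells. Its arguments: {"type":"object","properties":{"increments":{"type":"string"},"fingers":{"type":"number"},"newtons":{"type":"number"}},"required":["increments"]}

```bash
mkdir -p pics; ls; cat > h.py <<'E'
import numpy as np,cv2
from cell import env,grab_frame,job,nets
def world(p,uv,z):
    K=np.array(p["intrinsics"]);k1=p["k1"];R=np.array(p["R"]);t=np.array(p["t"])
    uv=np.atleast_2d(np.asarray(uv,float))
    d=np.c_[(uv[:,0]-K[0,2])/K[0,0],(uv[:,1]-K[1,2])/K[1,1]];s=d.copy()
    for _ in range(20): s=d/(1+k1*(s**2).sum(1,keepdims=True))
    r=np.c_[s,np.ones(len(s))]@R; C=-R.T@t
    return C+r*((z-C[2])/r[:,2])[:,None]
def save(n,im): cv2.imwrite("pics/"+n,np.ascontiguousarray(im[...,::-1]))
E
python3 - <<'E'
from h import *
a=grab_frame("top");b=grab_frame("side")
im=np.vstack([a["frame"],b["frame"]]);save("a.png",cv2.resize(a["frame"],(800,600),interpolation=cv2.INTER_CUBIC));save("b.png",b["frame"])
for n,p in(("top",a),("side",b)):
  print(n,p["k1"],-np.array(p["R"]).T@p["t"])
  for q in("calliper_1","leg_1","repair_tray","stock_tray"):
    for r in nets.masks_of(p,q):
      m=r["pixels"];c=np.argwhere(m).mean(0)[::-1];print(q,round(r["p"],2),r["extent"],c.round(1),world(p,c,0.015).round(3),p["frame"][m].mean(0).round())
print(env.get_obs())
E
```

```text
pics
top -0.13702258758762895 [ 0.31658693 -0.01407562  1.22079417]
calliper_1 0.91 [129.3, 213.5, 32.9, 50.3] [150.8 233.9] [[0.29  0.293 0.015]] [157.  98.  57.]
calliper_1 0.82 [185.7, 208.7, 41.4, 26.8] [199.3 215.4] [[0.347 0.151 0.015]] [57. 94. 64.]
calliper_1 0.74 [200.2, 133.5, 19.3, 50.3] [209.9 160.5] [[0.51  0.124 0.015]] [148. 150. 149.]
calliper_1 0.7 [287.0, 145.0, 15.8, 44.2] [293.4 171.1] [[ 0.482 -0.123  0.015]] [149. 151. 150.]
leg_1 0.58 [130.6, 220.9, 20.5, 32.7] [141.3 234.9] [[0.286 0.322 0.015]] [185. 113.  59.]
leg_1 0.5 [301.0, 143.2, 3.1, 38.6] [302.  163.7] [[ 0.504 -0.149  0.015]] [182. 185. 183.]
repair_tray 0.8 [105.7, 119.7, 59.6, 76.3] [135.3 157.7] [[0.516 0.349 0.015]] [195.  57.  53.]
stock_tray 0.73 [342.8, 123.7, 59.0, 69.2] [370.4 157.9] [[ 0.526 -0.354  0.015]] [ 50.  92. 172.]
side -0.04851877696119882 [-0.02988379  0.96238542  0.6498689 ]
calliper_1 0.97 [236.4, 212.2, 53.6, 32.9] [258.2 227.5] [[0.333 0.141 0.015]] [39. 79. 41.]
calliper_1 0.83 [221.6, 251.1, 61.4, 50.1] [248.8 275.8] [[0.281 0.306 0.015]] [162.  78.  29.]
calliper_1 0.8 [21
[... 806 characters left out ...]
32  0.015]] [ 34.  64. 131.]
{'time_s': 0.5, 'qpos': array([-1.43809705e+00,  1.58394326e-01,  1.59706244e+00, -1.17976339e-05,
        1.38619604e+00, -2.10090225e-01]), 'qvel': array([-2.72972212e-03, -2.01354013e-04, -1.09585389e-03,  1.74740802e-06,
        9.92318289e-04, -3.33540160e-04]), 'tau': array([ 5.27253196e-04, -3.85228515e+01, -3.22063887e+01,  7.00683799e-02,
        3.16155853e-02, -3.58825196e-05]), 'tool_pos': array([ 0.19324232, -0.54150892,  0.21457302]), 'tcp_rot': array([-3.09550129e+00, -5.35813111e-01,  1.45474790e-05]), 'force': array([-0.38940023,  0.77047088,  0.45643062]), 'ft_torque': array([-0.00986535, -0.00560861, -0.00200119]), 'width': 0.09179432550743483}
```

View pics/a.png

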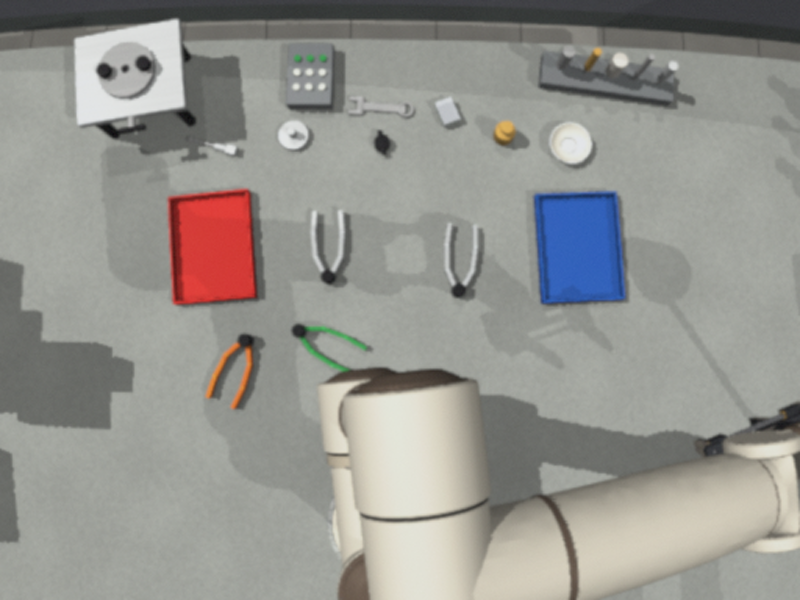

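View pics/b.png

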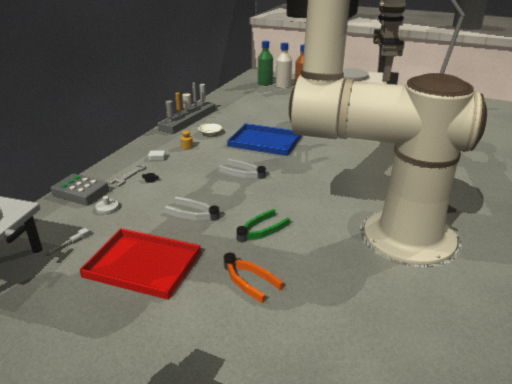

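The aluminium pair with black knobs are at about (328,245) and (460,258) in the 800-wide top picture. They fit the description; the orange one at (230,370) and the green one at (330,345) are look-alikes. The red tray is at (213,247) and the blue tray at (580,247). Next I'll measure the two callipers and confirm them in a crop.

```bash
cat >> h.py <<'E'
def proj(p,X):
    K=np.array(p["intrinsics"]);X=np.atleast_2d(X)@np.array(p["R"]).T+p["t"]
    s=X[:,:2]/X[:,2:];s=s*(1+p["k1"]*(s**2).sum(1,keepdims=True));return s@K[:2,:2].T+K[:2,2]
def cal(p,x0,y0,x1,y1):
    "calliper in pixel box of top picture -> pivot, mid yaw, opening"
    f=p["frame"][y0:y1,x0:x1].astype(int);g=f.sum(2)/3
    dark=(g<60).astype(np.uint8)
    n,l,s,c=cv2.connectedComponentsWithStats(dark);k=1+np.argmax(s[1:,4])
    P=world(p,c[k]+[x0,y0],.027)[0,:2]
    yy,xx=np.nonzero((g>150)&(f.max(2)-f.min(2)<30))
    W=world(p,np.c_[xx+x0,yy+y0],.018)[:,:2]
    d=W-P;r=np.hypot(*d.T);ok=(r>.05)&(r<.135);d=d[ok];r=r[ok]
    m=np.median(d,0);th=np.arctan2(m[1],m[0])
    for _ in range(5):
        a=(np.arctan2(d[:,1],d[:,0])-th+np.pi)%(2*np.pi)-np.pi
        A,B=np.median(a[a>0]),np.median(a[a<=0]);th+=(A+B)/2
    tip=r>.115
    lat=d@[-np.sin(th),np.cos(th)];ax=d@[np.cos(th),np.sin(th)];q=abs(ax-.065)<.008
    print("pivot",P.round(4),"knobpx",s[k,4],"yaw",th.round(3),"rmax",np.percentile(r,99).round(3),"arm angles",(A-B).round(3),
      "tips lat",[np.median(lat[(ax>.115)&(lat>0)]).round(4),np.median(lat[(ax>.115)&(lat<=0)]).round(4)],
      "at65 lat",np.percentile(lat[q],[2,98]).round(4),"grasp",(P+.065*np.array([np.cos(th),np.sin(th)])).round(4))
    return P,th
E
python3 - <<'E'
from h import *
a=grab_frame("top");f=a["frame"].copy()
im=cv2.resize(f[110:215,95:415],None,fx=2.5,fy=2.5,interpolation=cv2.INTER_CUBIC)
def pt(X,c): 
    u=(proj(a,X)[0]-[95,110]+.5)*2.5;cv2.circle(im,tuple(int(v) for v in u),3,c,-1)
for b in((192,128,228,190),(278,138,312,195)):
    P,th=cal(a,*b);e=np.array([np.cos(th),np.sin(th)])
    for d in(0,.065,.128): pt([*(P+d*e),.018],(255,0,255))
for n in("repair_tray","stock_tray"):
    m=nets.masks_of(a,n)[0]["pixels"].astype(np.uint8)
    c=max(cv2.findContours(m,0,2)[0],key=cv2.contourArea)[:,0]
    (w,s,an)=cv2.minAreaRect((world(a,c,.020)[:,:2]*1000).astype(np.float32));print(n,w,s,an)
    pt([w[0]/1000,w[1]/1000,.005],(255,255,0))
save("c.png",im)
E
```

```text
pivot [0.4594 0.1201] knobpx 48 yaw 0.132 rmax 0.134 arm angles 0.6 tips lat [np.float64(0.0214), np.float64(-0.0262)] at65 lat [-0.034   0.0302] grasp [0.5238 0.1286]
pivot [ 0.4375 -0.1226] knobpx 47 yaw -0.037 rmax 0.134 arm angles 0.627 tips lat [np.float64(0.0237), np.float64(-0.0298)] at65 lat [-0.0299  0.033 ] grasp [ 0.5024 -0.125 ]
repair_tray (516.26611328125, 348.5556335449219) (213.89599609375, 164.88279724121094) 6.422728061676025
stock_tray (527.7088012695312, -353.8756103515625) (214.51690673828125, 167.77511596679688) 3.7805256843566895
```

View pics/c.png

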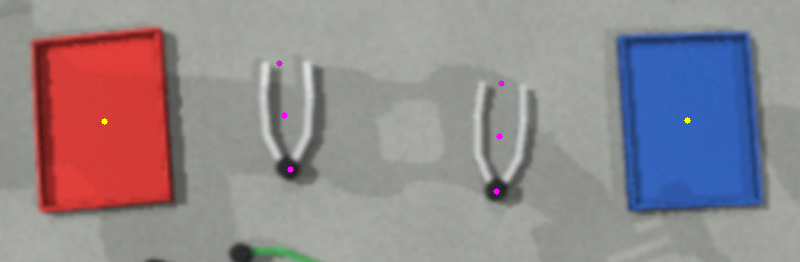

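The crop shows both aluminium callipers: knobs at (289,169) and (496,190), tips at (266/308,63) and (483/524,84). My left midline point at (279,63) is off the tip middle of about (287,63), so I'll refine this with row profiles.

```bash
cat >> h.py <<'E'
def rows(p,x0,y0,x1,y1,kz=.027,verbose=1):
    "tips upward in picture: arm centres per row (background-subtracted), midline fit"
    g=p["frame"].astype(float).mean(2)
    f=g[y0:y1,x0:x1]; n,l,s,c=cv2.connectedComponentsWithStats((f<60).astype(np.uint8));k=1+np.argmax(s[1:,4])
    kc=c[k]+[x0,y0]; P=world(p,kc,kz)[0,:2]; M=[]
    for r in range(y0,int(kc[1])-8):
        v=g[r,x0:x1]; w=np.clip(v-150,0,None); X=np.arange(x0,x1)
        # split at the darkest column between the two peaks
        a=int(np.argmax(w)); w2=w.copy(); w2[max(0,a-5):a+6]=0; b=int(np.argmax(w2))
        if w2[b]<15: continue
        e=[]
        for q in sorted((a,b)):
            sl=slice(max(0,q-3),q+4); e.append((w[sl]*X[sl]).sum()/w[sl].sum())
        L,R=world(p,[[e[0],r],[e[1],r]],.018)[:,:2]
        M.append([*((L+R)/2),np.hypot(*(L-R)),np.hypot(*((L+R)/2-P)),r])
    M=np.array(M)
    d=M[:,:2]-P;th=np.arctan2(d[:,1],d[:,0]);w=M[:,3]>.04
    t=np.median(th[w])
    if verbose:
        for m,x in zip(M,th): print(int(m[4]),m[:4].round(4),x.round(3))
    e=np.array([np.cos(t),np.sin(t)]);print("P",P.round(4),"yaw",t.round(3),"grasp",(P+.065*e).round(4))
    return P,t
E
python3 - <<'E'
from h import *
a=grab_frame("top");np.savez("top0.npz",f=a["frame"])
for b in((194,130,228,190),(280,140,314,195)): rows(a,*b)
E
```

```text
130 [0.6012 0.1273 0.0451 0.1422] 0.051
131 [0.5981 0.13   0.0569 0.1393] 0.072
132 [0.5948 0.16   0.016  0.1414] 0.287
133 [0.5921 0.1244 0.0488 0.133 ] 0.033
134 [0.589  0.126  0.0491 0.13  ] 0.046
135 [0.586  0.1278 0.0491 0.127 ] 0.061
136 [0.5829 0.1287 0.0496 0.1241] 0.07
137 [0.5799 0.1286 0.0502 0.121 ] 0.071
138 [0.5769 0.1285 0.0504 0.118 ] 0.072
139 [0.5738 0.1285 0.0508 0.115 ] 0.074
140 [0.5708 0.1285 0.0515 0.112 ] 0.075
141 [0.5678 0.1283 0.0516 0.1089] 0.076
142 [0.5648 0.1283 0.052  0.1059] 0.078
143 [0.5618 0.1283 0.0529 0.1029] 0.08
144 [0.5587 0.1283 0.0534 0.0999] 0.082
145 [0.5557 0.1282 0.0537 0.0969] 0.084
146 [0.5527 0.1282 0.0543 0.0939] 0.087
147 [0.5497 0.1282 0.0546 0.0909] 0.09
148 [0.5467 0.1279 0.0548 0.0879] 0.089
149 [0.5437 0.1278 0.0543 0.0849] 0.092
150 [0.5407 0.1276 0.0542 0.0819] 0.093
151 [0.5377 0.1275 0.054  0.0788] 0.094
152 [0.5347 0.1275 0.0536 0.0759] 0.098
153 [0.5317 0.1274 0.0529 0.0729] 0.102
154 [0.5287 0.1274 0.0524 0.0699] 0.105
155 [0.5257 0.1273 0.052  0.0669] 0.108
156 [0.5227 0.127  0.0512 0.0639] 0.109
157 [0.5197 0.1268 0.05
[... 1478 characters left out ...]
  0.0714] -0.036
163 [ 0.5056 -0.1252  0.0521  0.0684] -0.036
164 [ 0.5026 -0.125   0.0519  0.0654] -0.035
165 [ 0.4996 -0.1248  0.0513  0.0624] -0.032
166 [ 0.4966 -0.1245  0.0506  0.0594] -0.03
167 [ 0.4937 -0.1241  0.0499  0.0564] -0.025
168 [ 0.4907 -0.124   0.0496  0.0534] -0.023
169 [ 0.4877 -0.1239  0.0496  0.0505] -0.023
170 [ 0.4847 -0.1238  0.0491  0.0475] -0.023
171 [ 0.4818 -0.1239  0.0481  0.0445] -0.025
172 [ 0.4788 -0.1239  0.0468  0.0416] -0.029
173 [ 0.4758 -0.124   0.0449  0.0386] -0.034
174 [ 0.4729 -0.124   0.0414  0.0356] -0.035
175 [ 0.4699 -0.1238  0.0385  0.0327] -0.034
176 [ 0.467  -0.1236  0.0357  0.0297] -0.031
P [ 0.4373 -0.1227] yaw -0.037 grasp [ 0.5022 -0.1251]
```

Refined midlines: the left calliper has its grasp point near (0.524, 0.127) with yaw about 0.045. The right one is near (0.502, −0.125) with yaw about −0.05. Both measure 58–62 mm across at the squeezing place, as expected. I'll go to the right one first.

Request:
jog_arm:
  increments: "35 -23 10 4.5; 69 -46 20 9; 104 -69 30 13.5; 138 -92 40 18; 172 -115 50 22.5"
  fingers: 1

```text
time_s: 1.12
tool_pos: [0.3147, -0.3775, 0.1654]
tcp_rot: [3.14, -0.086, 0.001]
force: [0.5, -0.2, -0.3]
width: 0.0921
```

```bash
cat >> h.py <<'E'
from scipy.spatial.transform import Rotation as Ro
def go(x,y,z,yaw):
    o=env.get_obs();R=Ro.from_rotvec(o["tcp_rot"]).as_matrix();d=R.T@(np.array([x,y,z])-o["tool_pos"])*1000
    cy=np.arctan2(R[1,0],R[0,0]);s=np.degrees((cy-yaw+np.pi)%(2*np.pi)-np.pi)
    print("t",round(o["time_s"],2),"at",o["tool_pos"].round(4),"yaw",cy.round(3),"w",o["width"].round(4),"F",o["force"].round(1),"-> d",d.round(1),"spin",s.round(1),"|d|",np.linalg.norm(d).round())
E
python3 -c "
from h import *
go(.502,-.125,.09,-.05)"
```

```text
Traceback (most recent call last):
  File "h.py", line 59, in go
    print("t",round(o["time_s"],2),"at",o["tool_pos"].round(4),"yaw",cy.round(3),"w",o["width"].round(4),"F",o["force"].round(1),"-> d",d.round(1),"spin",s.round(1),"|d|",np.linalg.norm(d).round())
                                                                                     ^^^^^^^^^^^^^^^^
AttributeError: 'float' object has no attribute 'round'
```

Request:
jog_arm:
  increments: "22 -33 5 0; 44 -66 10 0; 66 -99 15 0; 88 -132 20 0; 110 -165 25 0"

```text
time_s: 1.53
tool_pos: [0.433, -0.218, 0.1408]
tcp_rot: [3.14, -0.079, 0.001]
force: [0.3, -1.2, 0.2]
width: 0.0917
```

```bash
sed -i 's/o\["width"\].round(4)/round(float(o["width"]),4)/' h.py; python3 -c "
from h import *
go(.502,-.125,.09,-.05)"
```

```text
t 1.53 at [ 0.433  -0.218   0.1408] yaw -0.05 w 0.0917 F [ 0.3 -1.2  0.2] -> d [ 64.2 -96.4  50.8] spin -0.0 |d| 126.0
```

Request:
jog_arm:
  increments: "21 -32 13 0; 43 -64 27 0; 64 -96 40 0; 64 -96 72 0; 64 -96 105 0"

```text
time_s: 1.95
tool_pos: [0.5034, -0.1257, 0.0362]
tcp_rot: [3.139, -0.072, 0.007]
force: [-0.5, 0.3, -0.3]
width: 0.092
```

```bash
python3 - <<'E'
from h import *
go(.502,-.125,.003,-.05)
s=grab_frame("side");save("d.png",cv2.resize(s["frame"][90:210,170:330],(800,600),interpolation=cv2.INTER_CUBIC))
E
```

```text
t 1.95 at [ 0.5034 -0.1257  0.0362] yaw -0.046 w 0.092 F [-0.5  0.3 -0.3] -> d [-1.6 -0.7 33.2] spin 0.3 |d| 33.0
```

View pics/d.png

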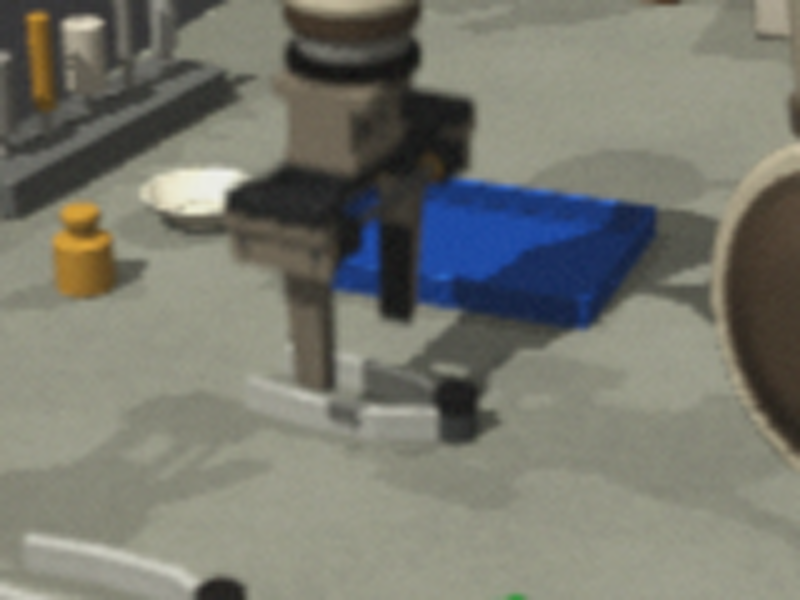

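The crop shows the gripper over the right calliper at (345,400), with the near finger tip at (317,388) set to come down outside the near arm. I'll lower it and squeeze.

Request:
jog_arm:
  increments: "-1 -0 16 0; -1 -0 28 0; -1 -0 33 0; -1 -0 33 0"

```text
time_s: 2.33
tool_pos: [0.4991, -0.1269, 0.0022]
tcp_rot: [-3.14, 0.079, 0.002]
force: [-0.4, -0.4, 0.2]
width: 0.0915
```

Request:
jog_arm:
  increments: "0 0 0 0; 0 0 0 0; 0 0 0 0; 0 0 0 0; 0 0 0 0"
  fingers: 0.3
  newtons: 12

```text
time_s: 2.75
tool_pos: [0.5002, -0.127, 0.0033]
tcp_rot: [3.14, -0.079, 0.002]
force: [0.1, 2.7, 1.4]
width: 0.0605
```

Request:
jog_arm:
  increments: "0 0 0 0; 0 0 0 0; 0 0 0 0; 0 0 0 0; 0 0 0 0"

```text
time_s: 3.17
tool_pos: [0.5004, -0.1272, 0.0032]
tcp_rot: [3.14, -0.078, 0.002]
force: [1.0, 1.7, 5.2]
width: 0.0386
```

The width went to 38.6 mm, so the right calliper has shut and is the free one. I'll grip it harder, lift it and carry it to the blue tray.

Request:
jog_arm:
  increments: "0 0 0 0; 0 0 -25 0; 0 0 -55 0; 3 15 -60 0; 9 45 -60 0"
  newtons: 20

```text
time_s: 3.58
tool_pos: [0.5072, -0.1715, 0.0639]
tcp_rot: [3.14, -0.073, 0.003]
force: [0.9, -0.7, -3.2]
width: 0.0385
```

```bash
python3 - <<'E'
from h import *
go(.535,-.353,.06,.07)
s=grab_frame("side");save("e.png",cv2.resize(s["frame"][60:210,150:350],(800,600),interpolation=cv2.INTER_CUBIC))
E
```

```text
t 3.58 at [ 0.5072 -0.1715  0.0639] yaw -0.046 w 0.0385 F [ 0.9 -0.7 -3.2] -> d [ 36.2 180.    4.1] spin -6.7 |d| 184.0
```

View pics/e.png

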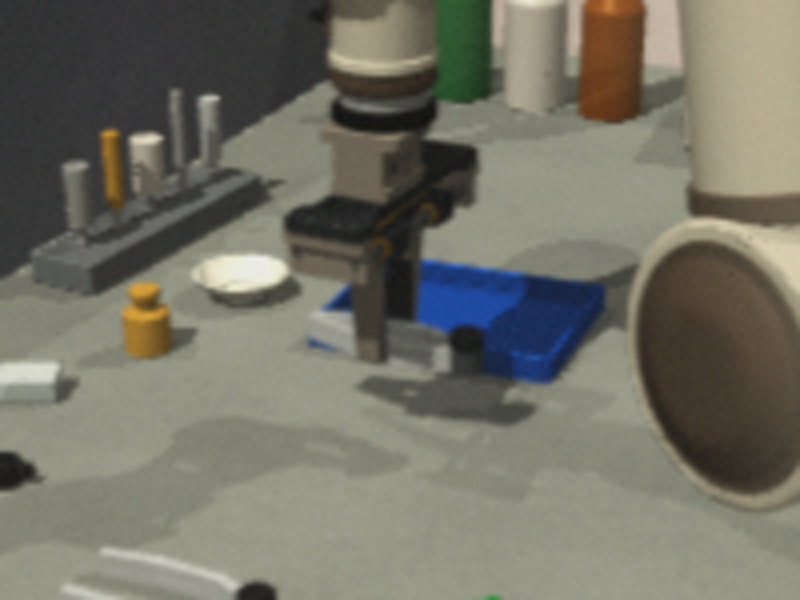

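The calliper hangs level and shut between the fingers at (400,335), above the bench. I'll move it over the blue tray.

Request:
jog_arm:
  increments: "7 36 0 -1.5; 14 72 0 -3; 22 108 0 -5; 29 144 0 -6.7; 36 180 0 -6.7"

```text
time_s: 4.05
tool_pos: [0.5322, -0.3558, 0.0606]
tcp_rot: [-3.138, -0.106, 0.003]
force: [-0.3, 0.8, -1.4]
width: 0.0385
```

```bash
python3 -c "
from h import *
go(.535,-.353,.009,.07)"
```

```text
t 4.05 at [ 0.5322 -0.3558  0.0606] yaw 0.068 w 0.0385 F [-0.3  0.8 -1.4] -> d [ 3.  -2.5 51.6] spin -0.1 |d| 52.0
```

Request:
jog_arm:
  increments: "0 0 20 0; 1 -1 38 0; 2 -1 47 0; 2 -1 50 0; 2 -1 50 0"

```text
time_s: 4.47
tool_pos: [0.5342, -0.3518, 0.0107]
tcp_rot: [-3.137, -0.106, 0.004]
force: [-0.9, 0.5, -1.4]
width: 0.0381
```

Request:
jog_arm:
  increments: "0 0 0 0; 0 0 0 0; 0 0 0 0; 0 0 0 0"
  fingers: 0.7

```text
time_s: 4.8
tool_pos: [0.5362, -0.3533, 0.0141]
tcp_rot: [3.138, 0.106, 0.003]
force: [0.2, -0.9, 0.2]
width: 0.0627
```

```bash
python3 -c "
from h import *
go(.535,-.353,.11,.045)"
```

```text
t 4.8 at [ 0.5362 -0.3533  0.0141] yaw 0.067 w 0.0627 F [ 0.2 -0.9  0.2] -> d [ -1.1  -0.2 -95.9] spin 1.3 |d| 96.0
```

Request:
jog_arm:
  increments: "0 0 -30 0; 0 0 -65 0; 0 -20 -95 1; 0 -60 -100 1; 0 -100 -100 1"
  fingers: 1

```text
time_s: 5.22
tool_pos: [0.5309, -0.2546, 0.1174]
tcp_rot: [3.135, 0.074, 0.011]
force: [0.7, 0.7, 0.4]
width: 0.0917
```

```bash
python3 - <<'E'
from h import *
go(.524,.127,.11,.045)
a=grab_frame("top");s=grab_frame("side")
f=np.hstack([cv2.resize(a["frame"][100:200,330:415],(400,470)),cv2.resize(s["frame"][100:170,210:310],(400,470))]);save("f.png",f)
E
```

```text
t 5.22 at [ 0.5309 -0.2546  0.1174] yaw 0.047 w 0.0917 F [0.7 0.7 0.4] -> d [  11.1 -381.5    5.3] spin 0.1 |d| 382.0
```

View pics/f.png

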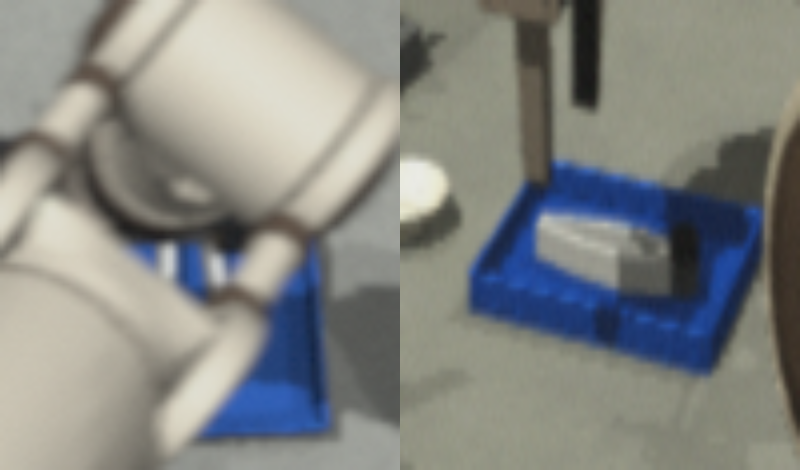

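The side crop shows the shut calliper flat on the blue tray's floor, knob at (685,255) and tips at (545,235). On to the left calliper.

Request:
jog_arm:
  increments: "1 -41 0 0; 2 -82 0 0; 4 -123 0 0; 5 -164 0 0; 6 -205 0 0"

```text
time_s: 5.73
tool_pos: [0.5247, -0.0468, 0.1133]
tcp_rot: [3.14, 0.077, 0.002]
force: [1.0, 0.2, 0.1]
width: 0.0919
```

Request:
jog_arm:
  increments: "1 -40 0 0; 2 -80 0 0; 4 -120 5 0; 5 -155 15 0; 5 -177 30 0"

```text
time_s: 6.15
tool_pos: [0.5223, 0.132, 0.0843]
tcp_rot: [-3.14, -0.081, -0.007]
force: [0.5, -1.2, -0.2]
width: 0.092
```

```bash
python3 -c "
from h import *
go(.524,.127,.003,.045)"
```

```text
t 6.15 at [0.5223 0.132  0.0843] yaw 0.052 w 0.092 F [ 0.5 -1.2 -0.2] -> d [ 1.1  5.1 81.3] spin 0.4 |d| 81.0
```

Request:
jog_arm:
  increments: "1 4 25 0; 1 4 50 0; 1 4 70 0; 1 4 80 0; 1 4 81 0"

```text
time_s: 6.57
tool_pos: [0.5216, 0.1249, 0.001]
tcp_rot: [3.141, 0.078, -0.003]
force: [-0.1, -0.3, 1.2]
width: 0.0917
```

Request:
jog_arm:
  increments: "0 0 0 0; 0 0 0 0; 0 0 0 0; 0 0 0 0; 0 0 0 0"
  fingers: 0.3
  newtons: 14

```text
time_s: 6.98
tool_pos: [0.5224, 0.1251, 0.0022]
tcp_rot: [-3.141, -0.078, -0.001]
force: [0.3, 0.4, 0.8]
width: 0.0607
```

Request:
jog_arm:
  increments: "0 0 0 0; 0 0 0 0; 0 0 0 0; 0 0 0 0; 0 0 0 0"

```text
time_s: 7.4
tool_pos: [0.5225, 0.1251, 0.0022]
tcp_rot: [3.141, 0.078, 0.001]
force: [-0.4, -0.9, 5.9]
width: 0.0601
```

Request:
jog_arm:
  increments: "0 0 0 0; 0 0 0 0; 0 0 0 0; 0 0 0 0; 0 0 0 0"

```text
time_s: 7.82
tool_pos: [0.5224, 0.1252, 0.0021]
tcp_rot: [3.141, 0.078, 0.001]
force: [-1.1, -0.2, 5.5]
width: 0.0601
```

It stays at 60 mm under 14 N, so the left calliper is the seized one. I'll carry it to the red tray.

Request:
jog_arm:
  increments: "0 0 0 0; 0 0 -25 0; 0 0 -55 0; 0 -15 -60 0; 1 -45 -60 0"
  newtons: 20

```text
time_s: 8.23
tool_pos: [0.5227, 0.1687, 0.0638]
tcp_rot: [3.14, 0.073, 0.007]
force: [-0.4, 0.6, -2.0]
width: 0.06
```

```bash
python3 - <<'E'
from h import *
go(.522,.349,.062,.08)
s=grab_frame("side");save("g.png",cv2.resize(s["frame"][80:305,60:360],(800,600),interpolation=cv2.INTER_CUBIC))
E
```

```text
t 8.23 at [0.5227 0.1687 0.0638] yaw 0.046 w 0.06 F [-0.4  0.6 -2. ] -> d [   7.6 -180.1    1.7] spin -1.9 |d| 180.0
```

View pics/g.png

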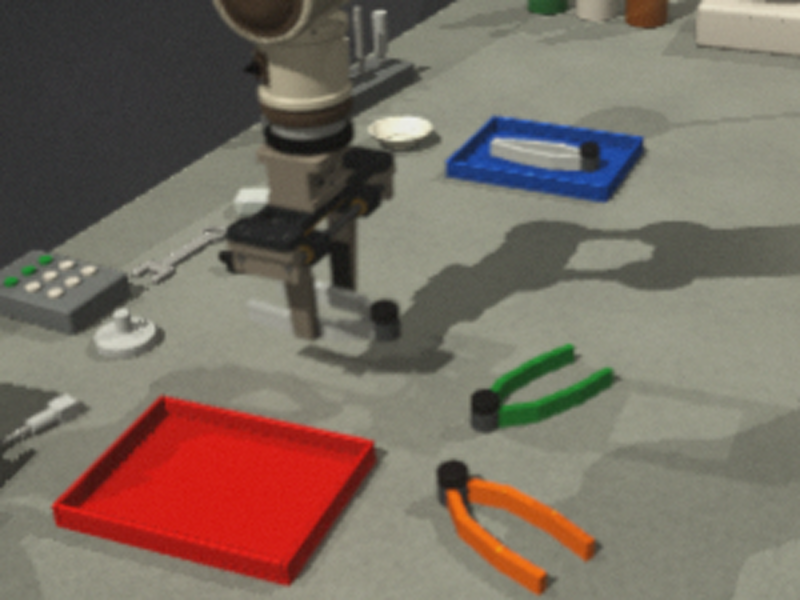

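The seized calliper is lifted level and still open, knob at (385,315). The other lies shut in the blue tray at (545,155), and the red tray at (215,485) is clear.

Request:
jog_arm:
  increments: "1 -36 0 0; 3 -72 0 -1; 4 -108 0 -2; 6 -144 0 -2; 7 -180 0 -2"

```text
time_s: 8.7
tool_pos: [0.5175, 0.3516, 0.0602]
tcp_rot: [3.138, 0.133, -0.003]
force: [0.8, -0.0, -1.5]
width: 0.0603
```

```bash
python3 -c "
from h import *
go(.522,.349,.008,.08)"
```

```text
t 8.7 at [0.5175 0.3516 0.0602] yaw 0.085 w 0.0603 F [ 0.8 -0.  -1.5] -> d [ 4.3  2.9 52.2] spin 0.3 |d| 53.0
```

Request:
jog_arm:
  increments: "1 1 20 0; 3 2 38 0; 3 2 47 0; 3 2 52 0; 3 2 53 0"

```text
time_s: 9.12
tool_pos: [0.5209, 0.3479, 0.0076]
tcp_rot: [3.138, 0.132, -0.005]
force: [-0.2, 0.6, -1.5]
width: 0.0599
```

Request:
jog_arm:
  increments: "0 0 0 0; 0 0 0 0; 0 0 0 0; 0 0 0 0"
  fingers: 0.9

```text
time_s: 9.45
tool_pos: [0.5226, 0.3486, 0.0095]
tcp_rot: [-3.138, -0.132, -0.002]
force: [-0.0, -0.3, -0.3]
width: 0.0824
```

Request:
jog_arm:
  increments: "0 0 -25 0; 0 0 -60 0; 0 -0 -95 0; 0 30 -130 0; 0 70 -150 0"

```text
time_s: 9.87
tool_pos: [0.5289, 0.2868, 0.16]
tcp_rot: [-3.136, -0.138, -0.01]
force: [0.6, 0.4, 0.9]
width: 0.0827
```

Request:
jog_arm:
  increments: "0 40 0 0; 0 80 0 0; 0 120 0 0; 0 160 0 0; 0 200 0 0"

```text
time_s: 10.28
tool_pos: [0.5443, 0.0839, 0.156]
tcp_rot: [3.139, 0.133, 0.002]
force: [0.4, -0.1, 0.2]
width: 0.0827
```

```bash
python3 - <<'E'
from h import *
go(.5,.1,.15,.08)
a=grab_frame("top");s=grab_frame("side")
A=cv2.resize(a["frame"][105:215,95:415],(800,275),interpolation=cv2.INTER_CUBIC)
B=np.hstack([cv2.resize(s["frame"][215:305,75:210],(400,300)),cv2.resize(s["frame"][105:170,215:312],(400,300))])
save("i.png",np.vstack([A,B]))
rows(a,112,120,160,195,verbose=0)
E
```

```text
t 10.28 at [0.5443 0.0839 0.156 ] yaw 0.085 w 0.0827 F [ 0.4 -0.1  0.2] -> d [-42.8 -19.8   5.9] spin 0.3 |d| 48.0
P [0.4588 0.3402] yaw 0.124 grasp [0.5233 0.3482]
```

View pics/i.png

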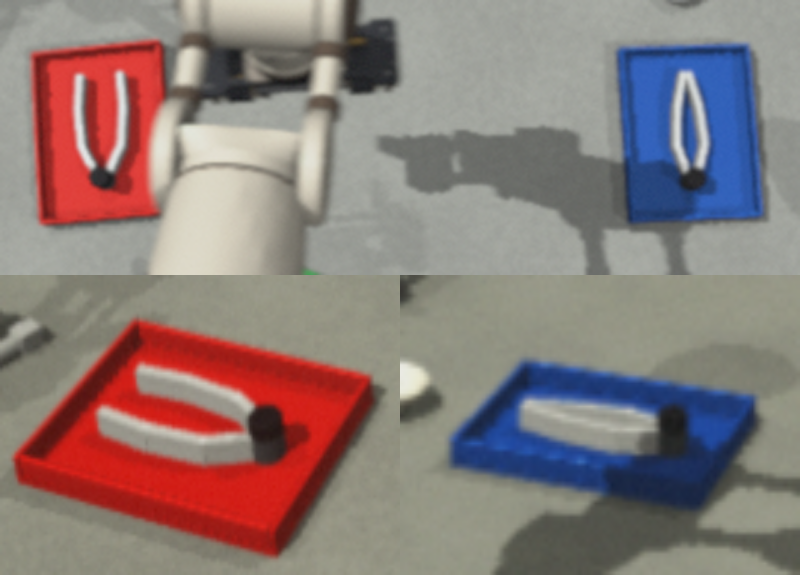

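The open calliper lies flat in the red tray (knob at (102,177) in the top view). The shut one, tips touching, lies flat in the blue tray (knob at (692,180)). The arm is clear of both, so I'm handing in.

```bash
python3 -c "
from cell import job
print(job.close_job())"
```

```text
the job is handed in; nothing more can be done
None
```

I squeezed both callipers, found the seized one, placed both in their trays and handed the job in at about 10.3 s on the robot's clock (limit 48 s). The hand-in reported no verdict.

- **Free calliper (right, −y side):** it closed from about 60 mm to 38.6 mm under 12 N. It now lies shut in the blue tray.
- **Seized calliper (left, +y side):** it stayed open at 60 mm under 14 N for more than 0.4 s. It now lies open in the red tray.

**Last checks:** the final pictures from both cameras show each calliper flat in its tray, the left one open and the right one with its tips touching. The gripper was open and about 150 mm above the bench, touching nothing.

**Disagreements and limits:**
- My first midline estimates were several degrees off because of shadow at the knob, so I corrected them from row profiles before moving.
- I judged flatness and the opening angles from the pictures and finger widths, and did not measure them as angles.

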